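# Slide the kettle onto the lit cooking zone

### The job

Slide the orange kettle across the glass hob to the cooking zone that glows red and leave it standing centred there. Keep its base on the glass all the way: do not lift or tip it. Leave the cream kettle and the tall orange jug where they stand.

Things in the scene. Friction and masses are not known exactly. Their poses are not given: they have to be found in the camera images.
- orange_kettle_mid (a point): Loose orange kettle on a plain (grey-outlined) zone of the hob; 0.45-0.85 kg, body 144 mm across, 163 high. Point: on its upright centre line, 80 mm above its base, 86 mm up when standing. x to the spout (tip 104 mm out), z up. Black handle bar over the lid, level along x: centre 74 mm above this point, 94 long, 18 wide (y), 18 high, stems at both ends, 42 mm free beneath it.
- lit_zone: Cooking zone to slide to: flat red glowing rings, 190 mm outer diameter, fixed, empty. Origin: their centre, on the glass. The hob is level, smooth black glass (friction about 0.2 under a kettle), 520 by 590 mm, 6 mm above the worktop, with three zones in a triangle 256 to 320 mm apart; each of the two plain ones carries a kettle. The straight way here from the orange kettle is clear.
- cream_kettle_mid (a point): Bystander: loose cream kettle, same shape and size as the orange one, on the other plain zone. Point: on its upright centre line, 80 mm above its base; x axis to its spout, z up. It must stay where it is.
- jug_mid (a point): Bystander: tall open orange jug, loose, 84 mm in diameter, 170 mm high, with a side handle, on the worktop to the robot's left of the hob. Point: on its centre line, half-way up, 85 mm above its base. It must stay where it is.
Things that resemble listed ones, but are neither listed nor needed, are in the scene too. What is shaped like the part that bears orange_kettle_mid but blue or purple is not meant.

How it is judged:
At the end, for the whole second after the job is handed in: The orange kettle stands upright (within 3 degrees) on the glass, released, its centre within 20 mm of the centre of the red glowing zone; the cream kettle and the jug are within 15 mm of where they began (horizontal distance between orange_kettle_mid and lit_zone below 0.02 m and angle between orange_kettle_mid's own z axis and vertical below 0.05 rad and height (world z) of orange_kettle_mid between 0.082 and 0.09 m and not (distance of cream_kettle_mid from where it was at the start of the episode above 0.015 m) and not (distance of jug_mid from where it was at the start of the episode above 0.015 m)); the robot touches nothing.
It fails at once if the orange kettle is lifted more than 12 mm off the glass (height (world z) of orange_kettle_mid above 0.098 m).
It fails at once if the orange kettle is tipped more than 10 degrees (angle between orange_kettle_mid's own z axis and vertical above 0.175 rad).
It fails at once if the cream kettle is moved more than 15 mm (distance of cream_kettle_mid from where it was at the start of the episode above 0.015 m).
It fails at once if the orange jug is moved more than 15 mm (distance of jug_mid from where it was at the start of the episode above 0.015 m).
It also fails if it takes over 32 s, if anything falls off the work surface, if the arm or the gripper's body presses on something with over 40 N, if the wrist force passes 120 N, or if a joint passes its speed limit or range.

### The arm

A 6-joint arm with a two-finger parallel gripper is mounted at the origin on the work surface. World frame = base frame: x ahead of the robot, y to its left, z up, the work surface at z = 0. Lengths are in m, angles in rad, forces in N, time in s.
With the tool pointing down it reaches from about 0.275 to 0.725 m from the base axis. Payload 15.9 kg.
Tool frame: the origin (TCP) lies midway between the tips of the shut fingers; the grasp point (between the pads) lies 19 mm behind it; z points along the fingers, x is the direction in which the jaws open and shut, and the axes are right-handed (so a half turn about z gives the same grasp; the last joint's range is limited). The gripper opens to 85 mm and grips with 20 to 120 N. Pads are 22 mm wide; open, the fingers measure 114 mm over their backs; the gripper's body (76 mm by 85 mm) begins 54 mm behind the grasp point. The pads swing forward as they close: fully open they stand 13 mm farther back than shut.
Start: joints at [1.135, 0.213, -0.034, 1.323, 0, 1.571], TCP at [0.211, 0.453, 0.231] pointing down, gripper open.
Joint ranges: [-2.98, 2.98], [-0.74, 1.72], [-1.14, 1.35], [-2.1, 2.04], [-1.57, 1.44], [-3.14, 3.14]. Speed limits (rad/s): [1.89, 1.89, 2.39, 2.57, 3.14, 3.14].

### API

Orientations are given as a unit quaternion [w, x, y, z].
In Python, from cell import r gives the robot as it stands.
- The arm moves only by the shell command python3 -m pendant 'ROWS' [FORCE]. ROWS is JSON, a list of rows, each a list of 7 numbers: the finger opening in mm, from 0 to 85.4, then the shift along the tool's x, y, z in units of 30 mm (1.0 is 30 mm), then the turn, a rotation vector about the tool's x, y, z in units of 5 degrees (1.0 is 5 degrees). A call has 1 to 8 rows; each row shifts and turns the pose as measured when the row begins, along the tool's axes as they then stand; what a row does not reach is not made up. A row lasts 1/10 s, in which the tool goes at most 50 mm and 8.59 degrees, less where a joint would pass 70% of its speed; a pose out of reach is approached as far as the arm can. A call is refused whole if a number of a shift passes 1 or a number of a turn 1, either way. A call with a gripper value outside its range is refused whole. The fingers move at their own pace and stop on an object; FORCE is the grip in N (left out, the last holds). Time passes only in rows, so rows that do not move let the fingers close. It gives the time, the measured TCP pose, the force and the opening at its end, in the units of the state.
- r.get_state(): the state, without advancing time (a new reading comes with each control period).
- r.capture(name): name is "scene" or "top"; returns the picture (384x512x3 uint8, red, green, blue); there is no depth.
- r.get_calibration(name): a dict with "fx", "fy", "cx", "cy" (pixels), "origin" and "rotation" of the camera in the world. Camera axes: x right, y down, z forward; pixel columns grow to the right and rows downward; lengths in m; the calibration is good to about 2 mm. A picture is of the moment at which its call begins. get_calibration takes no time and is no camera call.
- r.job_done(): hands the job in, once; it reports no verdict.
Trained networks look in the newest picture that a camera, given by its name, has taken for a name from the list of things; names that differ only in an ending like _2 or _b are one class to them, and where a whole thing is asked for, a point or a joint stands for the part that bears it (a point fixed in the world has none). Each returns a list of dicts, best first, with "conf" (0 to 1); they miss things now and then, are a little off and sometimes report something else, mostly with a low value. They report only what shows in the picture. A call takes as long as a camera call. They do not tell look-alikes from the thing itself.
- r.spot_in(label, camera): "box" ([left, top, right, bottom] in pixels, round what is visible of it).
- r.place_of(label, camera): "point" ([column, row] in pixels: a listed point, or the origin of a listed thing).
The state is a dict: "t": time; "qpos": joint angles; "joint_vel": joint speeds; "joint_torque": joint torques, N m; "ee_pos": TCP position; "tcp_rot": TCP orientation; "wrist_force": force on the tool from outside, world axes, zero at the start; "wrist_torque": the same for the moment, N m; "width": opening from 0.0 (shut) to 1.0 (fully open).
Only numpy, scipy, OpenCV 4.12 (cv2) and the standard library are available. Lean on these libraries where they do the work, as an engineer would, in place of code of your own. Each camera call takes 0.05 s, during which the arm holds its last target. There are 200 camera calls.

## Working session

There is one attempt and no reset: what is moved stays moved. The work goes in short steps, Python scripts to look and compute and a shell command to move; the robot and the scene stay as the last step left them, time stands still between calls to the robot, and variables do not carry over. Pictures are saved under pics/ and viewed, about 8 in all and at most 12, crops included, and the job is handed in when it is done.

```bash
mkdir -p pics; cat > h.py <<'E'
from cell import r
import numpy as np, cv2
def ray(cam,uv,z):
    c=r.get_calibration(cam);R=np.array(c["rotation"]);o=np.array(c["origin"])
    d=R@np.array([(uv[0]-c["cx"])/c["fx"],(uv[1]-c["cy"])/c["fy"],1]);return o+d*(z-o[2])/d[2]
def proj(cam,p):
    c=r.get_calibration(cam);R=np.array(c["rotation"]);q=R.T@(np.array(p)-np.array(c["origin"]))
    return np.array([c["fx"]*q[0]/q[2]+c["cx"],c["fy"]*q[1]/q[2]+c["cy"]])
E
python3 - <<'E'
from h import *
Z=dict(orange_kettle_mid=.086,lit_zone=.006,cream_kettle_mid=.086,jug_mid=.085)
for cam in("scene","top"):
    im=r.capture(cam);cv2.imwrite(f"pics/{cam}0.png",im[:,:,::-1])
    print(cam,np.round(r.get_calibration(cam)["origin"],3))
    for l,z in Z.items():
        for d in r.place_of(l,cam)[:4]: print(l,round(d["conf"],2),np.round(d["point"],1),np.round(ray(cam,d["point"],z),3))
s=r.get_state();print(s["t"],s["ee_pos"],s["tcp_rot"],s["width"])
E
```

```text
scene [ 0.941 -0.276  0.893]Traceback (most recent call last):
  File "<stdin>", line 7, in <module>
  File "h.py", line 5, in ray
    d=R@np.array([(uv[0]-c["cx"])/c["fx"],(uv[1]-c["cy"])/c["fy"],1]);return o+d*(z-o[2])/d[2]
      ~^~~~~~~~~~~~~~~~~~~~~~~~~~~~~~~~~~~~~~~~~~~~~~~~~~~~~~~~~~~~~~
ValueError: matmul: Input operand 1 has a mismatch in its core dimension 0, with gufunc signature (n?,k),(k,m?)->(n?,m?) (size 3 is different from 4)
```

View pics/scene0.png

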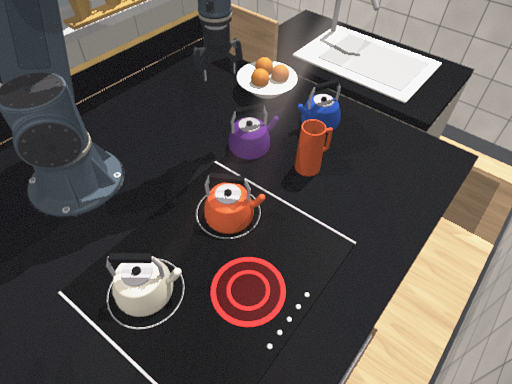

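The scene picture shows the orange kettle at (229,208), the red zone at (248,291), the cream kettle at (140,285) and the jug at (311,148). The look-alikes are the purple kettle (250,137), the blue kettle (321,111) and the oranges (262,75). The camera rotation is a quaternion, so I'm fixing the helper.

```bash
sed -i 's/R=np.array(c\["rotation"\])/R=Q(c["rotation"])/; s/^import.*/&\nfrom scipy.spatial.transform import Rotation as Ro\ndef Q(q): return Ro.from_quat(q,scalar_first=True).as_matrix()/' h.py
cat > m.py <<'E'
from h import *
import sys
Z=dict(orange_kettle_mid=.086,lit_zone=.006,cream_kettle_mid=.086,jug_mid=.085)
for cam in("scene","top"):
    im=r.capture(cam);cv2.imwrite(f"pics/{cam}{sys.argv[1]}.png",im[:,:,::-1])
    print(cam,np.round(r.get_calibration(cam)["origin"],3))
    for l,z in Z.items():
        for d in r.place_of(l,cam)[:4]: print(l,round(d["conf"],2),np.round(d["point"],1),np.round(ray(cam,d["point"],z),3))
    m=((im[:,:,0]>170)&(im[:,:,1]<70)&(im[:,:,2]<70)).astype(np.uint8)
    pts=np.argwhere(m)[:,::-1]
    np.save(f"pics/red_{cam}.npy",pts)
s=r.get_state();print(s["t"],np.round(s["ee_pos"],4),np.round(s["tcp_rot"],4),np.round(Q(s["tcp_rot"]),2).tolist(),s["width"],np.round(s["wrist_force"],1))
E
python3 m.py 1
```

```text
scene [ 0.941 -0.276  0.893]
orange_kettle_mid 0.85 [325.8 103.9] [0.443 0.746 0.086]
orange_kettle_mid 0.83 [252.  126.2] [0.321 0.482 0.086]
orange_kettle_mid 0.79 [225.5 194.1] [0.452 0.208 0.086]
lit_zone 0.74 [250.  286.3] [0.658 0.068 0.006]
cream_kettle_mid 0.85 [141.3 273.1] [ 0.465 -0.101  0.086]
jug_mid 0.79 [307.9 150.5] [0.529 0.506 0.085]
top [0.331 0.287 1.152]
orange_kettle_mid 0.96 [189.9 276.7] [0.304 0.472 0.086]
orange_kettle_mid 0.75 [291.2 215.9] [0.459 0.209 0.086]
orange_kettle_mid 0.56 [ 85.6 231.7] [0.421 0.75  0.086]
lit_zone 0.87 [341.2 148.3] [0.664 0.055 0.006]
cream_kettle_mid 0.71 [415.2 214. ] [ 0.461 -0.114  0.086]
jug_mid 0.94 [171.1 188.8] [0.534 0.528 0.085]
0.6 [0.211  0.4533 0.2313] [ 0.      0.8432  0.5375 -0.    ] [[0.42, 0.91, -0.0], [0.91, -0.42, -0.0], [-0.0, -0.0, -1.0]] 1.0035758746803474 [-0.3 -0.1 -0.5]
```

View pics/top1.png

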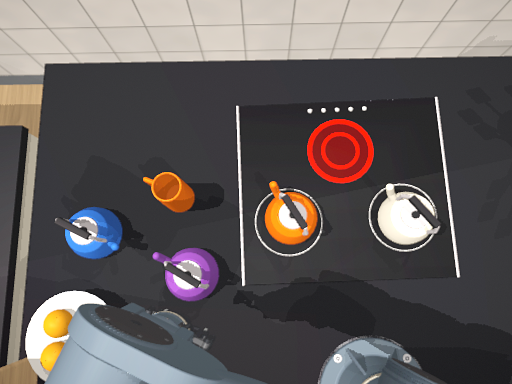

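The top picture has +x upward. The orange kettle is at (291,216) on a grey zone, and the red zone is at (341,150). Kettle candidates are purple (190,274), blue (94,232) and cream (408,216), plus the orange jug (172,190). I choose the orange one at (291,216) and check it in a crop.

```bash
python3 - <<'E'
from h import *
from scipy.optimize import least_squares
for cam in("top","scene"):
    im=cv2.imread(f"pics/{cam}1.png")
    hsv=cv2.cvtColor(im,cv2.COLOR_BGR2HSV)
    c=proj(cam,[.662,.06,.006]).astype(int)
    m=((im[:,:,2]>120)&(im[:,:,1]<60)).astype(np.uint8);k=np.zeros_like(m);cv2.circle(k,tuple(map(int,c)),55,1,-1);m*=k
    cs,_=cv2.findContours(m,cv2.RETR_EXTERNAL,cv2.CHAIN_APPROX_NONE)
    p=max(cs,key=cv2.contourArea)[:,0]
    w=np.array([ray(cam,q,.006)[:2] for q in p])
    s=least_squares(lambda v:np.hypot(*(w-v[:2]).T)-v[2],[.66,.06,.09],loss='soft_l1',f_scale=.002).x
    print(cam,"zone",s.round(4))
im=cv2.imread("pics/top1.png")[166:266,241:341]
a=cv2.resize(im,None,fx=6,fy=6,interpolation=cv2.INTER_CUBIC)
# overlay of a predicted bar for hypothesised yaw
import math
x0,y0=.457,.209
for yaw in (math.radians(25),):
    for sgn in(1,-1):
        e=[x0+sgn*.047*math.cos(yaw),y0+sgn*.047*math.sin(yaw),.169]
        u=(proj("top",e)-[241,166])*6+3;cv2.circle(a,tuple(u.astype(int).tolist()),5,(0,255,0),1)
cv2.imwrite("pics/crop1.png",a)
E
```

```text
top zone [0.6581 0.0589 0.0957]
scene zone [0.6629 0.0608 0.0603]
```

View pics/crop1.png

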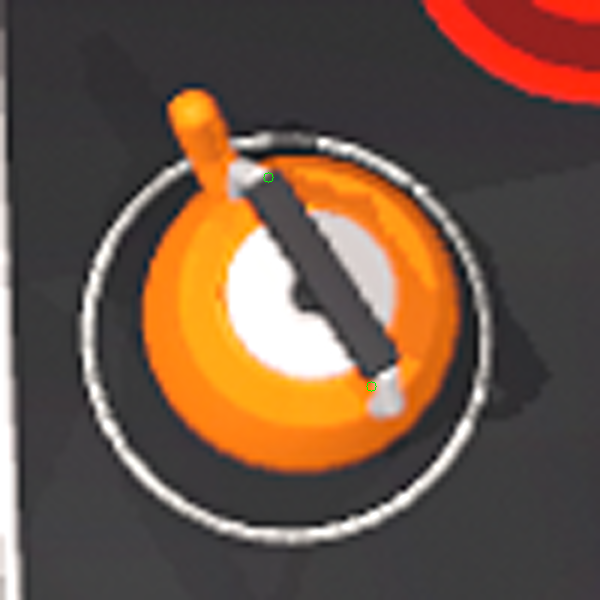

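The crop confirms the choice: an orange body on a grey ring, with the black bar running from (263,182) to (380,364) and the spout at upper left.

```bash
python3 - <<'E'
from h import *
a,b=[ray("top",(241+(u-3)/6,166+(v-3)/6),.167) for u,v in((263,182),(380,364))]
c=(a+b)/2;yaw=np.arctan2(*(a-b)[1::-1]);print("bar",a,b,"mid",c,"len",np.hypot(*(a-b)[:2]),"yaw",np.degrees(yaw))
s=r.get_state();R=Q(s["tcp_rot"]);p=np.array(s["ee_pos"])
# jaws along bar's y: tool x perp to bar
for t in(yaw+np.pi/2,yaw-np.pi/2):
    x=np.array([np.cos(t),np.sin(t),0]);G=np.c_[x,np.cross([0,0,-1],x),[0,0,-1]]
    print("turn deg",np.degrees(Ro.from_matrix(R.T@G).as_rotvec()),"current tool-frame shift mm",1000*R.T@(c-p), "in final frame",1000*G.T@(c-p))
d=np.array([.659,.059])-c[:2];print("slide",d,np.linalg.norm(d),s["qpos"])
E
```

```text
bar [0.49825651 0.23086506 0.167     ] [0.42364256 0.18531216 0.167     ] mid [0.46094953 0.20808861 0.167     ] len 0.0874202929773571 yaw 31.40467657137949
turn deg [-1.68916410e-03  1.64489585e-03 -5.63712664e+01] current tool-frame shift mm [-116.77071786  330.03754612   64.2954639 ] in final frame [-339.47305339   85.5469911    64.29500301]
turn deg [1.93313197e-03 1.98515738e-03 1.23628734e+02] current tool-frame shift mm [-116.77071786  330.03754612   64.2954639 ] in final frame [339.47305339 -85.5469911   64.29500301]
slide [ 0.19805047 -0.14908861] 0.24789392929820306 [ 1.13502593e+00  2.12920070e-01 -3.44020149e-02  1.32351191e+00
  1.19296461e-05  1.57077512e+00]
```

```bash
python3 -m pendant '[[85,-0.35,1,0,0,0,0],[85,-0.35,1,0,0,0,0],[85,-0.35,1,0,0,0,0],[85,-0.35,1,0,0,0,0],[85,-0.35,1,0,0,0,0],[85,-0.35,1,0,0,0,0],[85,-0.35,1,0,0,0,0],[85,-0.35,1,0,0,0,0]]' 40
python3 -m pendant '[[85,0,0,0,0,0,-1],[85,0,0,0,0,0,-1],[85,0,0,0,0,0,-1],[85,0,0,0,0,0,-1],[85,0,0,0,0,0,-1],[85,0,0,0,0,0,-1],[85,0,0,0,0,0,-1],[85,0,0,0,0,0,-1]]'
cat > g.py <<'E'
from h import *
import sys
x,y,z,yaw=map(float,sys.argv[1:5]);yaw=np.radians(yaw)
s=r.get_state();R=Q(s["tcp_rot"]);p=np.array(s["ee_pos"])
t=yaw+np.pi/2;v=np.array([np.cos(t),np.sin(t),0]);G=np.c_[v,np.cross([0,0,-1],v),[0,0,-1]]
w=np.degrees(Ro.from_matrix(R.T@G).as_rotvec())
print(round(s["t"],2),"pos",p.round(4),"shift mm",(1000*R.T@(np.array([x,y,z])-p)).round(1),"units",(R.T@(np.array([x,y,z])-p)/.03).round(2),"turn deg",w.round(1),"units",(w/5).round(2),"F",np.round(s["wrist_force"],1),"width mm",round(s["width"]*85.4,1),"R",R.round(2).tolist())
E
python3 g.py .461 .208 .231 31.4
```

```text
t: 1.4
ee_pos: [0.3975, 0.2719, 0.2313]
tcp_rot: [-0.0, 0.841, 0.54, 0.001]
wrist_force: [0.4, 0.7, -0.0]
width: 0.995
t: 2.2
ee_pos: [0.4008, 0.2682, 0.2313]
tcp_rot: [0.0, 0.598, 0.801, 0.001]
wrist_force: [-0.7, -0.3, -0.4]
width: 0.995
2.2 pos [0.4008 0.2682 0.2313] shift mm [-74.8  40.6   0.3] units [-2.49  1.35  0.01] turn deg [  0.1  -0.  -14.9] units [ 0.02 -0.   -2.98] F [-0.7 -0.3 -0.4] width mm 85.0 R [[-0.28, 0.96, 0.0], [0.96, 0.28, 0.0], [0.0, 0.0, -1.0]]
```

```bash
python3 -m pendant '[[85,-0.8,0.45,0,0,0,0],[85,-0.8,0.45,0,0,0,0],[85,-0.85,0.45,0,0,0,0],[85,0,0,0,0,0,-1],[85,0,0,0,0,0,-1],[85,0,0,0,0,0,-1],[85,0,0,0,0,0,0]]'
python3 g.py .461 .208 .14 31.4
python3 - <<'E'
from h import *
im=r.capture("scene");a=im[110:260,150:350,::-1];cv2.imwrite("pics/s2.png",cv2.resize(a,None,fx=3,fy=3))
E
```

```text
t: 2.9
ee_pos: [0.4632, 0.2069, 0.2312]
tcp_rot: [0.0, 0.483, 0.876, 0.001]
wrist_force: [-0.5, 0.1, -0.7]
width: 0.992
2.9 pos [0.4632 0.2069 0.2312] shift mm [ 2.1 -1.4 91.2] units [ 0.07 -0.05  3.04] turn deg [ 0.1 -0.   0.9] units [ 0.02 -0.    0.18] F [-0.5  0.1 -0.7] width mm 84.8 R [[-0.53, 0.85, 0.0], [0.85, 0.53, 0.0], [0.0, 0.0, -1.0]]
```

View pics/s2.png

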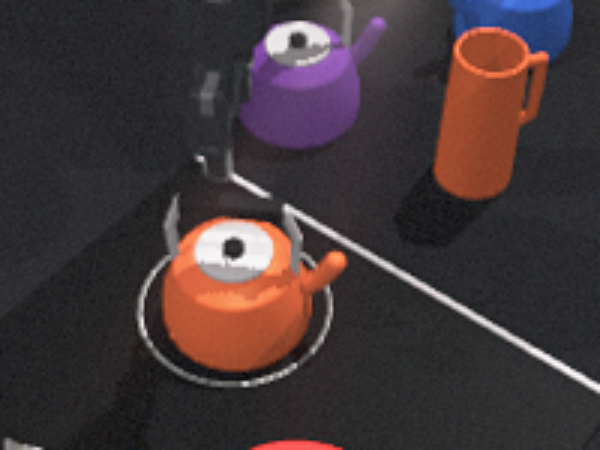

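```bash
python3 -m pendant '[[85,0.07,-0.05,0,0,0,0.18],[85,0,0,0.8,0,0,0],[85,0,0,0.8,0,0,0],[85,0,0,0.8,0,0,0],[85,0,0,0.6,0,0,0],[85,0,0,0,0,0,0]]'
python3 g.py .461 .208 .14 31.4
python3 - <<'E'
from h import *
im=r.capture("scene");a=im[130:260,160:320,::-1];cv2.imwrite("pics/s3.png",cv2.convertScaleAbs(cv2.resize(a,None,fx=4,fy=4),alpha=1.6,beta=20))
E
```

```text
t: 3.55
ee_pos: [0.4603, 0.2093, 0.1393]
tcp_rot: [0.001, 0.498, 0.867, 0.002]
wrist_force: [0.4, -0.4, 0.3]
width: 0.998
3.55 pos [0.4603 0.2093 0.1393] shift mm [-1.4  0.  -0.7] units [-0.05  0.   -0.02] turn deg [ 0.2 -0.  -1.2] units [ 0.05 -0.   -0.24] F [ 0.4 -0.4  0.3] width mm 85.2 R [[-0.5, 0.86, 0.0], [0.86, 0.5, 0.0], [0.0, 0.0, -1.0]]
```

View pics/s3.png

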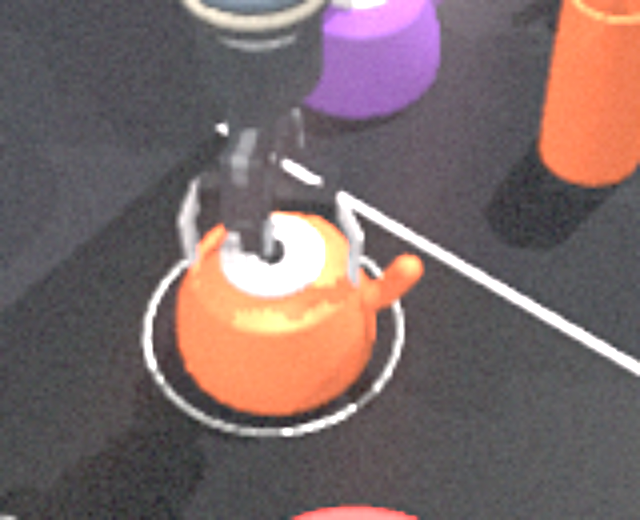

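The fingers straddle the bar, at crop (250,190), and touch nothing. Closing now.

```bash
python3 -m pendant '[[60,0,0,0,0,0,0],[40,0,0,0,0,0,0],[30,0,0,0,0,0,0],[22,0,0,0,0,0,0],[10,0,0,0,0,0,0],[5,0,0,0,0,0,0],[5,0,0,0,0,0,0],[5,0,0,0,0,0,0]]' 30
python3 g.py .461 .208 .14 31.4
```

```text
t: 4.4
ee_pos: [0.4624, 0.2105, 0.1444]
tcp_rot: [0.003, 0.499, 0.866, 0.004]
wrist_force: [0.6, -0.2, -0.7]
width: 0.203
4.4 pos [0.4624 0.2105 0.1444] shift mm [-1.4 -2.5  4.4] units [-0.05 -0.08  0.15] turn deg [ 0.6  0.  -1.3] units [ 0.12  0.01 -0.26] F [ 0.6 -0.2 -0.7] width mm 17.4 R [[-0.5, 0.87, 0.01], [0.87, 0.5, 0.0], [-0.0, 0.01, -1.0]]
```

```bash
python3 -m pendant '[[5,-0.2,0.08,0,0,0,0],[5,-0.3,0.13,0,0,0,0],[5,-0.3,0.13,0,0,0,0],[5,-0.3,0.13,0,0,0,0]]'
python3 g.py .659 .059 .144 31.4
```

```text
t: 4.8
ee_pos: [0.4925, 0.1878, 0.1444]
tcp_rot: [0.002, 0.499, 0.867, 0.004]
wrist_force: [-1.0, 0.9, -1.9]
width: 0.204
4.8 pos [0.4925 0.1878 0.1444] shift mm [-195.    79.2    1.2] units [-6.5   2.64  0.04] turn deg [ 0.6 -0.  -1.2] units [ 0.11 -0.   -0.25] F [-1.   0.9 -1.9] width mm 17.5 R [[-0.5, 0.86, 0.01], [0.86, 0.5, 0.01], [0.0, 0.01, -1.0]]
```

```bash
python3 -m pendant '[[5,-0.5,0.2,0.02,0,0,0],[5,-0.6,0.24,0.01,0,0,0],[5,-0.6,0.24,0.01,0,0,0],[5,-0.6,0.24,0.01,0,0,0],[5,-0.6,0.24,0.01,0,0,0],[5,-0.6,0.24,0.01,0,0,0]]'
python3 g.py .659 .059 .144 31.4
```

```text
t: 5.4
ee_pos: [0.5894, 0.1123, 0.1444]
tcp_rot: [0.003, 0.499, 0.867, 0.006]
wrist_force: [-1.7, 1.9, 5.3]
width: 0.204
5.4 pos [0.5894 0.1123 0.1444] shift mm [-81.1  33.4   0.9] units [-2.7   1.11  0.03] turn deg [ 0.8 -0.  -1.3] units [ 0.16 -0.   -0.25] F [-1.7  1.9  5.3] width mm 17.4 R [[-0.5, 0.86, 0.01], [0.86, 0.5, 0.01], [0.0, 0.01, -1.0]]
```

```bash
python3 -m pendant '[[5,-0.6,0.25,0,0,0,0],[5,-0.6,0.25,0,0,0,0],[5,-0.6,0.25,0,0,0,0],[5,-0.5,0.21,0,0,0,0],[5,-0.25,0.1,0,0,0,0],[5,0,0,0,0,0,0]]'
python3 g.py .659 .059 .144 31.4; python3 m.py 4
```

```text
t: 6.0
ee_pos: [0.6629, 0.0527, 0.1444]
tcp_rot: [0.004, 0.501, 0.865, 0.006]
wrist_force: [-0.5, 2.4, 4.6]
width: 0.204
6.0 pos [0.6629 0.0527 0.1444] shift mm [ 7.5 -0.2  0.4] units [ 0.25 -0.01  0.01] turn deg [ 0.9  0.1 -1.5] units [ 0.18  0.01 -0.31] F [-0.5  2.4  4.6] width mm 17.4 R [[-0.5, 0.87, 0.01], [0.87, 0.5, 0.01], [-0.0, 0.02, -1.0]]
scene [ 0.941 -0.276  0.893]
orange_kettle_mid 0.96 [243.2 274.9] [0.653 0.049 0.086]
orange_kettle_mid 0.72 [321.2 104.8] [0.433 0.731 0.086]
orange_kettle_mid 0.71 [138.9 274.1] [ 0.462 -0.106  0.086]
cream_kettle_mid 0.94 [138.9 273.8] [ 0.462 -0.106  0.086]
jug_mid 0.56 [308.8 146.6] [0.521 0.522 0.085]
top [0.331 0.287 1.152]
orange_kettle_mid 0.92 [345.6 143. ] [0.655 0.058 0.086]
orange_kettle_mid 0.81 [188.4 274.7] [0.309 0.476 0.086]
orange_kettle_mid 0.65 [ 84.6 231.5] [0.422 0.753 0.086]
jug_mid 0.67 [171.6 190.7] [0.529 0.526 0.085]
6.5 [0.6615 0.0541 0.1444] [0.0039 0.5004 0.8657 0.0061] [[-0.5, 0.87, 0.01], [0.87, 0.5, 0.01], [-0.0, 0.01, -1.0]] 0.20445389994609198 [-0.2 -1.4  0.8]
```

View pics/top4.png

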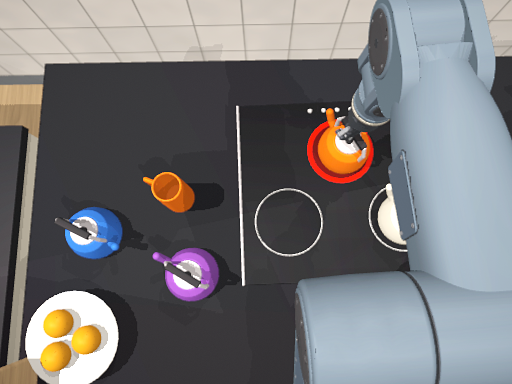

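The top picture shows the kettle on the red zone, with the ring visible almost evenly round it at (341,150). I'll correct by about 5 mm, release, back off upward and check.

```bash
python3 -m pendant '[[5,0.17,0,0,0,0,0],[5,0,0,0,0,0,0],[30,0,0,0,0,0,0],[60,0,0,0,0,0,0],[85,0,0,0,0,0,0],[85,0,0,0,0,0,0],[85,0,0,0,0,0,0],[85,0,0,0,0,0,0]]'
python3 g.py .659 .059 .23 31.4
```

```text
t: 7.3
ee_pos: [0.6582, 0.0597, 0.1442]
tcp_rot: [0.003, 0.5, 0.866, 0.006]
wrist_force: [-0.4, -0.0, 0.9]
width: 0.996
7.3 pos [0.6582 0.0597 0.1442] shift mm [ -1.    1.6 -85.8] units [-0.03  0.05 -2.86] turn deg [ 0.8 -0.  -1.4] units [ 0.16 -0.   -0.28] F [-0.4 -0.   0.9] width mm 85.1 R [[-0.5, 0.87, 0.01], [0.87, 0.5, 0.01], [0.0, 0.01, -1.0]]
```

```bash
python3 -m pendant '[[85,0,0,-0.5,0,0,0],[85,0,0,-1,0,0,0],[85,0,0,-1,0,0,0],[85,0,0,-1,0,0,0]]'
python3 -m pendant '[[85,0.9,-0.4,0,0,0,0],[85,0.9,-0.4,0,0,0,0],[85,0.9,-0.4,0,0,0,0],[85,0.9,-0.4,0,0,0,0],[85,0.9,-0.4,0,0,0,0],[85,0.9,-0.4,0,0,0,0],[85,0.9,-0.4,0,0,0,0],[85,0,0,0,0,0,0]]'
python3 m.py 5
python3 - <<'E'
from h import *
im=cv2.imread("pics/top5.png")[100:200,290:390]
a=cv2.resize(im,None,fx=6,fy=6,interpolation=cv2.INTER_CUBIC)
cv2.imwrite("pics/crop5.png",a)
E
```

```text
t: 7.7
ee_pos: [0.6545, 0.0586, 0.2476]
tcp_rot: [-0.0, 0.5, 0.866, 0.004]
wrist_force: [0.6, -0.8, 1.0]
width: 0.992
t: 8.5
ee_pos: [0.4852, 0.1839, 0.2526]
tcp_rot: [0.005, 0.501, 0.865, 0.008]
wrist_force: [0.8, -0.2, 0.8]
width: 0.995
scene [ 0.941 -0.276  0.893]
orange_kettle_mid 0.88 [251.6 127.5] [0.325 0.476 0.086]
orange_kettle_mid 0.6 [323. 104.] [0.435 0.739 0.086]
orange_kettle_mid 0.57 [246.  273.9] [0.656 0.055 0.086]
cream_kettle_mid 0.77 [137.4 272.5] [ 0.456 -0.106  0.086]
jug_mid 0.69 [309.8 146.2] [0.522 0.526 0.085]
top [0.331 0.287 1.152]
orange_kettle_mid 0.94 [187.4 274.4] [0.309 0.479 0.086]
orange_kettle_mid 0.56 [ 85.6 232.1] [0.42  0.75  0.086]
jug_mid 0.55 [170.2 188.1] [0.536 0.53  0.085]
9.0 [0.4877 0.182  0.2519] [0.0047 0.5025 0.8645 0.0074] [[-0.49, 0.87, 0.02], [0.87, 0.49, 0.01], [-0.0, 0.02, -1.0]] 0.9900589789100149 [-0.2  0.1  0.1]
```

View pics/crop5.png

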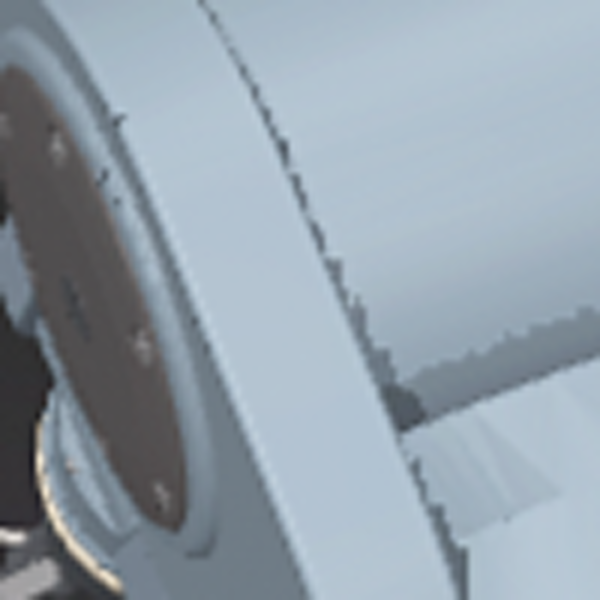

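View pics/scene5.png

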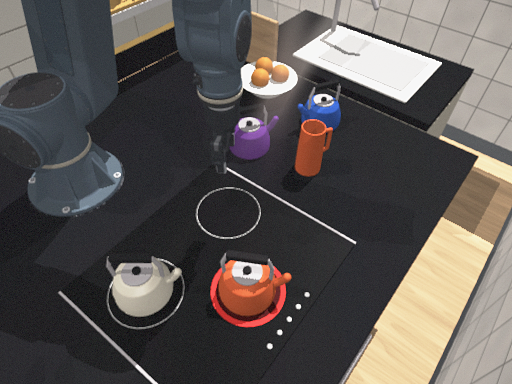

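The scene picture shows the kettle upright and well centred on the red rings at (247,290). Cream kettle and jug look unmoved. The arm hides the top view, so I'll retract it for one last check.

```bash
python3 -m pendant '[[85,1,-0.35,0,0,0,0],[85,1,-0.35,0,0,0,0],[85,1,-0.35,0,0,0,0],[85,1,-0.35,0,0,0,0],[85,1,-0.35,0,0,0,0],[85,1,-0.35,0,0,0,0],[85,1,-0.35,0,0,0,0],[85,0,0,0,0,0,0]]'
python3 m.py 6
python3 - <<'E'
from h import *
im=cv2.imread("pics/top6.png")[90:250,290:450]
a=cv2.resize(im,None,fx=3.75,fy=3.75,interpolation=cv2.INTER_CUBIC)
cv2.imwrite("pics/crop6.png",a)
E
```

```text
t: 9.8
ee_pos: [0.316, 0.332, 0.2495]
tcp_rot: [0.004, 0.505, 0.863, 0.007]
wrist_force: [-0.0, 0.4, -0.6]
width: 0.995
scene [ 0.941 -0.276  0.893]
orange_kettle_mid 0.91 [249.7 129.9] [0.328 0.463 0.086]
orange_kettle_mid 0.86 [323.5 102.5] [0.432 0.747 0.086]
orange_kettle_mid 0.64 [244.7 274.2] [0.654 0.053 0.086]
jug_mid 0.91 [311.1 149.8] [0.535 0.515 0.085]
jug_mid 0.35 [242.7 273.3] [0.649 0.052 0.085]
top [0.331 0.287 1.152]
orange_kettle_mid 0.88 [ 85.7 230.8] [0.424 0.75  0.086]
orange_kettle_mid 0.87 [344.2 145.5] [0.648 0.063 0.086]
cream_kettle_mid 0.85 [410.6 215.6] [ 0.457 -0.101  0.086]
jug_mid 0.91 [171.7 192.6] [0.524 0.526 0.085]
10.3 [0.3184 0.33   0.2494] [0.0048 0.5067 0.8621 0.0071] [[-0.49, 0.87, 0.02], [0.87, 0.49, 0.01], [-0.0, 0.02, -1.0]] 0.993664485824741 [ 0.9  0.1 -0.3]
```

View pics/crop6.png

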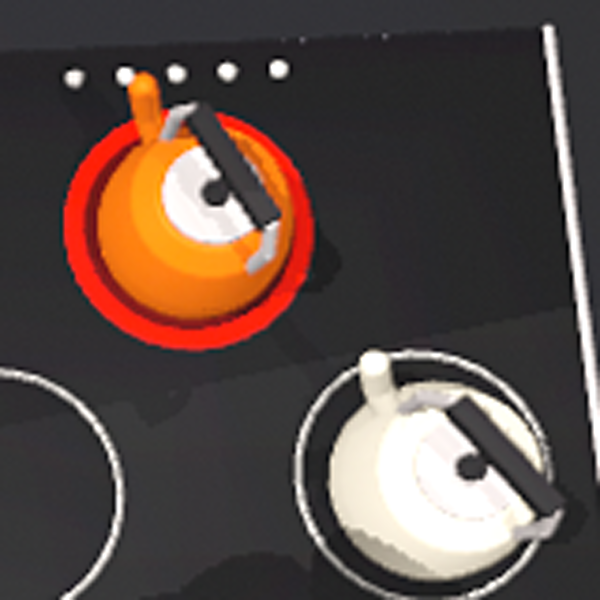

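The crop shows the kettle on the red rings, with the bar from (200,107) to (268,222). I'll check the centre from the bar.

```bash
python3 - <<'E'
from h import *
a,b=[ray("top",(290+u/3.75,90+v/3.75),.167) for u,v in((200,107),(268,222))]
c=(a+b)/2;print(c,np.hypot(*(c[:2]-[.659,.059])))
E
```

```text
[0.65426788 0.05794003 0.167     ] 0.004849377591255285
```

About 5 mm from centre, so I'm handing in.

```bash
python3 -c "
from cell import r
print(r.job_done(), r.get_state()['t'])"
```

```text
the job is handed in; nothing more can be done
the job is handed in; nothing more can be done
```

I gripped the orange kettle by its handle bar at 30 N, slid it about 25 cm across the glass to the red zone, released it and pulled the arm clear. The job was handed in at about 10.3 s; no verdict is reported.

**Centring:** the bar in the top view put the kettle about 5 mm from the zone centre. The network readings were less close: about 8 mm off from the scene camera and 12 mm from the top camera, all within the 20 mm allowed. Tilt was judged by eye only: the kettle looked upright on the rings in the last views.

**Bystanders:** the cream kettle and the jug look unmoved, and the arm never went near them. Their network readings scattered by up to about 25 mm between pictures, including before any move, so those numbers alone don't confirm the 15 mm limit.

**During the grip:** the tool rose 5 mm while the fingers closed, but the wrist force stayed near zero then, so I don't think it lifted the kettle. During the slide, readings showed at most about 2 N upward pull and 5 N downward press.

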